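# Wedge up a tube frame on the welding fixture

### The arm

A 7-joint arm with a two-finger parallel gripper is mounted at the origin on the work surface. World frame = base frame: x ahead of the robot, y to its left, z up, the work surface at z = 0. Lengths are in m, angles in rad, forces in N, time in s.
With the tool pointing down it reaches from about 0.4 to 0.875 m from the base axis. Payload 19.3 kg.
Tool frame: the origin (TCP) lies at the very end of the fingers, on their centre line; the grasp point (between the pads) lies 19 mm behind it; z points along the fingers, x is the direction in which the jaws open and shut, and the axes are right-handed (so a half turn about z gives the same grasp; the last joint's range is limited). The gripper opens to 85 mm and grips with 20 to 120 N. Pads are 22 mm wide; open, the fingers measure 114 mm over their backs; the gripper's body (76 mm by 85 mm) begins 54 mm behind the grasp point. The pads swing forward as they close: fully open they stand 13 mm farther back than shut.
Start: joints at [1.207, 0.521, -0.036, 1.599, 0.021, 1.021, -0.113], TCP at [0.181, -0.598, 0.231] pointing down, gripper open.
Joint ranges: [-2.91, 2.91], [-0.3, 2.13], [-1.5, 1.42], [0.17, 2.43], [-1.26, 4.41], [0.16, 1.93], [-2.52, 2.52]. Speed limits (rad/s): [1.89, 1.89, 2.39, 2.39, 3.01, 3.01, 3.01].

### API

Orientations are given as [roll, pitch, yaw] about the fixed x, y, z axes, in that order (R = Rz(yaw) Ry(pitch) Rx(roll)).
In Python, from workcell import observe, eyes, job_done gives the robot as it stands. The module is installed in compiled form; this text tells all that it offers.
- The arm moves only by the shell command python3 -m pendant 'ROWS' [FORCE]. ROWS is JSON, a list of rows, each an object of numbers: "dx", "dy", "dz": the shift along the tool's x, y, z in mm; "ax", "ay", "az": the turn, a rotation vector about the tool's x, y, z in degrees; "claw": the finger opening in mm, from 0 to 85.4. A call has 1 to 10 rows; each row is the pose to reach, as a shift and turn from the pose commanded when the call began, along the tool's axes at that moment; what a row does not reach only later rows make up. A row lasts 1/12 s, in which the tool goes at most 41.7 mm and 7.16 degrees, less where a joint would pass 70% of its speed; a pose out of reach is approached as far as the arm can. A call with a gripper value outside its range is refused whole. The fingers move at their own pace and stop on an object; FORCE is the grip in N (left out, the last holds). Time passes only in rows, so rows that repeat a pose let the fingers close. It gives the time, the measured TCP pose, the force and the opening at its end, in the units of the state.
- observe(): the state, without advancing time (a new reading comes with each control period).
- eyes.grab_frame(name): name is "scene" or "top" or "wrist"; returns a dict with "image" (384x512x3 uint8, blue, green, red), "fovy" (degrees; the focal length in pixels is half the picture's height over the tangent of half this angle, whatever the lens; pixels are square), "cx", "cy" (the principal point, pixels), "view" (4x4, takes a point from world to camera coordinates). Camera axes: x right, y up, looking along -z (the intrinsics and any distortion apply to the point x, -y, -z); pixel columns grow to the right and rows downward; lengths in m; the calibration is good to about 2 mm. A picture is of the moment at which its call begins. There is no depth.
- job_done(): hands the job in, once; it reports no verdict.
The state is a dict: "clock": time; "qpos": joint angles; "qd": joint speeds; "joint_efforts": joint torques, N m; "position": TCP position; "tool_rot": TCP orientation; "force": force on the tool from outside, world axes, zero at the start; "moment": the same for the moment, N m; "grip_width": finger opening in m.
Only numpy, scipy, OpenCV 4.12 (cv2) and the standard library are available. Lean on these libraries where they do the work, as an engineer would, in place of code of your own. Each camera call takes 0.05 s, during which the arm holds its last target.

### The job

On the fixture plate stands a small welded tube frame whose near edge has to be raised for tacking. Take the steel wedge by its grip block, lay it flat on the plate and push it thin end first, square to the near bar and about midway between the two near feet, under that bar until both near feet are just clear of the plate, about 4 mm, with the frame still up against its back stops. Finish while still gripping the wedge in place so that it carries the frame; do not touch the frame with the robot, and leave the plain block, the flange ring and the jar where they are.

Things in the scene. Friction and masses are not known exactly. Their poses are not given: they have to be found in the camera images.
- plate: Steel fixture plate fixed on the bench, 340 (x) x 190 (y) x 10 mm thick. Origin: centre of its underside, on the bench. +x points away from the robot (yaw up to 0.3 rad either way). At its far end stand two back stops, front faces at x = +141 mm, tops 44 mm above the bench. From x = -170 mm to 0 it is bare: room to lay the wedge and push it along +x.
- frame: Loose welded frame of 25 mm square tube, 140 (x) x 160 mm (y), open inside, 0.6 to 1.1 kg, on four corner feet 25 x 25 x 8 mm, its far side within 3 mm of the stops. Bars lie 8 to 33 mm above the feet's undersides; a stub tube on the far bar is 84 mm high. Origin: centre, level with the feet's undersides; axes as the plate's. Between the near (-x) feet are 110 mm, with 8 mm of room under the bar.
- foot_left (a point): Centre of the underside of the near foot at the frame's +y side (10 mm above the bench while it stands on the plate). Its height shows how far the foot has been lifted.
- foot_right (a point): The same for the near foot at the frame's -y side.
- bar_mid (a point): Middle of the near bar's front face (facing the robot), at half its height: 20.5 mm above the feet's undersides, 70 mm from the frame's origin along -x.
- wedge_grip (a point): Centre of the wedge's grip block, 22.5 mm above its underside, 110 mm from the thin end. Wedge: one loose steel piece, 0.5 kg, 125 (x) x 30 mm (y), flat underneath: upright block 30 x 30 x 45 mm high at the -x end, then a ramp 95 mm long falling from 18 to 4 mm at the blunt thin end, to +x. It lies on the bench on one side of the plate, the plain block on the other.
- wedge_tip (a point): Middle of the lower edge of the wedge's thin end, level with its underside. Axes as the wedge's.
- block: Bystander: plain rectangular steel packing block with no slope or grip, 125 (x) x 30 (y) x 18 mm high, lying on the bench. Origin: centre of its underside.
- flange: Bystander: flat steel ring lying on the bench, 90 mm across, 14 mm high. Origin: centre of its underside.
- jar: Bystander: white jar with a lid, 72 mm across, 90 mm high, upright on the bench. Origin: centre of its underside.
Mind the look-alikes: they are no part of the job. What is meant by the frame is not purple, and is the smaller of those in its own colour.

How it is judged:
On the way:
1. the wedge lies flat on the plate with its thin end under the near bar, between the near feet, while the frame still stands on its feet (z of wedge_tip in the frame of plate between 0.007 and 0.0135 m and x of wedge_tip in the frame of bar_mid above 0.003 m and y of wedge_tip in the frame of bar_mid between -0.04 and 0.04 m and z of each of foot_left, foot_right in the frame of plate below 0.0115 m), for 0.05 s.
At the end, for the whole second after the job is handed in: Near feet 1.5-6.5 mm above the plate; frame carried by the wedge (over 0.8 N), not the robot, near its stops (7 mm, 25 mm sideways, 0.12 rad); wedge flat on the plate (2.5 mm, 0.06 rad), within 30 mm of mid-bar and 0.2 rad of square, gripped (over 2 N); at rest (z of foot_left in the frame of plate between 0.0115 and 0.0165 m and z of foot_right in the frame of plate between 0.0115 and 0.0165 m and contact force between wedge and frame above 0.8 N and contact force between the fingers and wedge above 2 N and contact force between each of the fingers, the arm and frame below 0.2 N and z of wedge_tip in the frame of plate between 0.007 and 0.0125 m and angle between wedge_grip's own z axis and vertical below 0.06 rad and y of wedge_tip in the frame of bar_mid between -0.03 and 0.03 m and angle between the x axis of wedge_grip and the x axis of frame, either way round below 0.2 rad and x of frame in the frame of plate between 0.063 and 0.078 m and y of frame in the frame of plate between -0.025 and 0.025 m and angle between the x axis of frame and the x axis of plate, either way round below 0.12 rad and linear speed of each of frame, wedge below 0.02 m/s); the arm keeps its last pose, push and grip.
It fails at once if the robot touches the frame (contact force between any of the fingers, the arm and frame above 2 N).
It fails at once if a bystander is disturbed (distance of any of block, flange, jar from where it was at the start of the episode above 0.02 m).
It also fails if it takes over 40 s, if anything falls off the work surface, if the arm or the gripper's body presses on something with over 40 N, if the wrist force passes 120 N, or if a joint passes its speed limit or range.

## Working session

There is one attempt and no reset: what is moved stays moved. The work goes in short steps, Python scripts to look and compute and a shell command to move; the robot and the scene stay as the last step left them, time stands still between calls to the robot, and variables do not carry over. Pictures are saved under pics/ and viewed, and the job is handed in when it is done.

```bash
mkdir -p pics; python3 - <<'E'
from workcell import observe, eyes
import cv2
print(observe())
for n in ["scene","top","wrist"]:
    f=eyes.grab_frame(n); cv2.imwrite(f"pics/{n}0.png",f["image"])
    print(n,[ (k,v) for k,v in f.items() if k!="image"])
E
```

```text
{'clock': 0.0, 'qpos': array([ 1.20676695,  0.52199466, -0.0363507 ,  1.60000963,  0.02118071,
        1.02110716, -0.11279217]), 'qd': array([-3.25850338e-06,  3.75025791e-04,  1.12113526e-03,  2.72661283e-03,
        1.63144083e-03, -1.66483493e-03,  7.63648587e-04]), 'joint_efforts': array([ 4.93870139e-04, -9.27107477e+01,  1.98023558e+00, -3.69933200e+01,
        1.79039704e-02,  8.10793368e-03, -5.18239437e-05]), 'position': array([ 0.18089499, -0.59789037,  0.23073694]), 'tool_rot': array([ 3.14153896e+00,  1.13351915e-03, -1.27695897e+00]), 'force': array([ 0.25661963, -0.28808651, -0.20549711]), 'moment': array([0.03346854, 0.01350361, 0.01501823]), 'grip_width': 0.08570567709688261}
scene [('fovy', 57.5612418702663), ('cx', 252.41425123627582), ('cy', 191.00876282704658), ('view', array([[-0.06903277,  0.99743963,  0.01867235, -0.0372477 ],
       [-0.70786257, -0.06216292,  0.70360951,  0.27161279],
       [ 0.70296874,  0.03535466,  0.71034146, -1.52845014],
       [ 0.        ,  0.        ,  0.        ,  1.        ]]))]
top [('fovy', 57.685969787534844), ('cx', 252.48291597652394), ('cy', 187.11841862805858), ('view', array([[ 0.11226619, -0.99365371,  0.00697182,  0.03416432],
       [ 0.96706797,  0.11086991,  0.22910132, -0.4561039 ],
       [-0.22842034, -0.0189781 ,  0.97337761, -0.90284993],
       [ 0.        ,  0.        ,  0.        ,  1.        ]]))]
wrist [('fovy', 69.65596240188022), ('cx', 262.2838402656846), ('cy', 191.22674849592636), ('view', array([[ 2.88173626e-01, -9.57577687e-01, -9.67091476e-04,
        -6.24030551e-01],
       [ 9.24681032e-01,  2.78535861e-01, -2.59581902e-01,
         3.26865242e-02],
       [ 2.48839207e-01,  7.39104068e-02,  9.65720612e-01,
        -3.78485006e-01],
       [ 0.00000000e+00,  0.00000000e+00,  0.00000000e+00,
         1.00000000e+00]]))]
```

View pics/scene0.png

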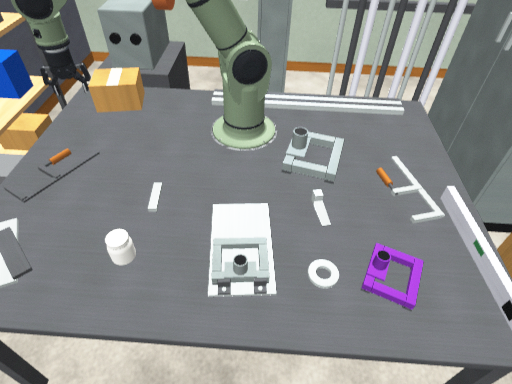

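View pics/top0.png

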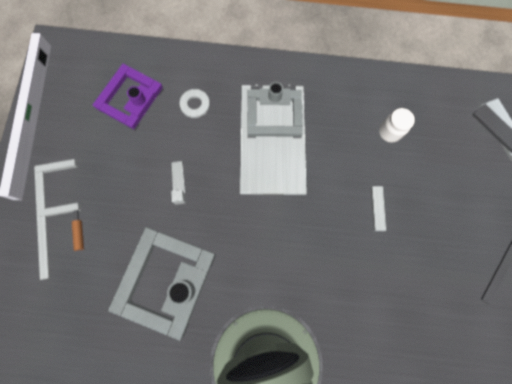

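View pics/wrist0.png

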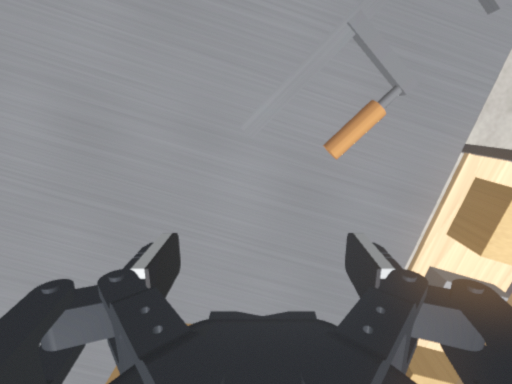

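```bash
python3 - <<'E'
import cv2
t=cv2.imread("pics/top0.png"); s=cv2.imread("pics/scene0.png")
cv2.imwrite("pics/t_plate.png",cv2.resize(t[75:205,150:320],None,fx=4.6,fy=4.6,interpolation=cv2.INTER_CUBIC))
cv2.imwrite("pics/s_plate.png",cv2.resize(s[180:300,200:345],None,fx=5,fy=5,interpolation=cv2.INTER_CUBIC))
E
```

```text
(no output)
```

View pics/t_plate.png

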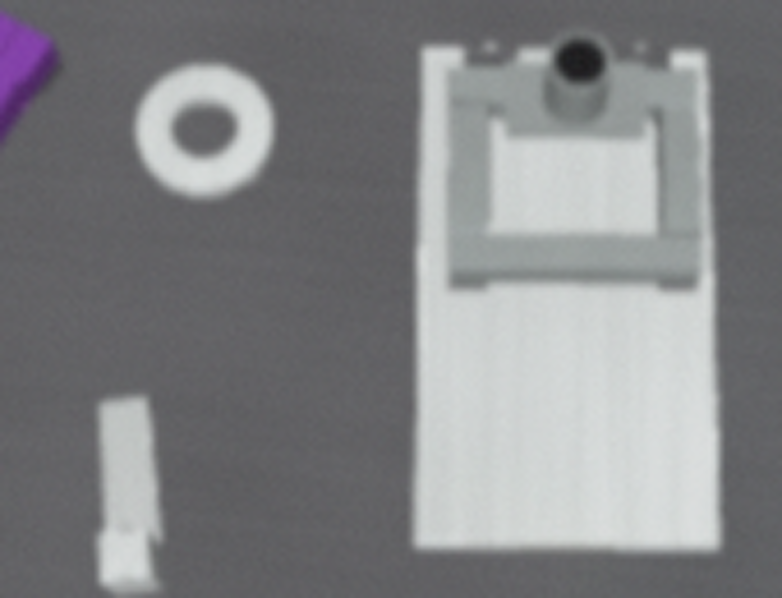

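View pics/s_plate.png

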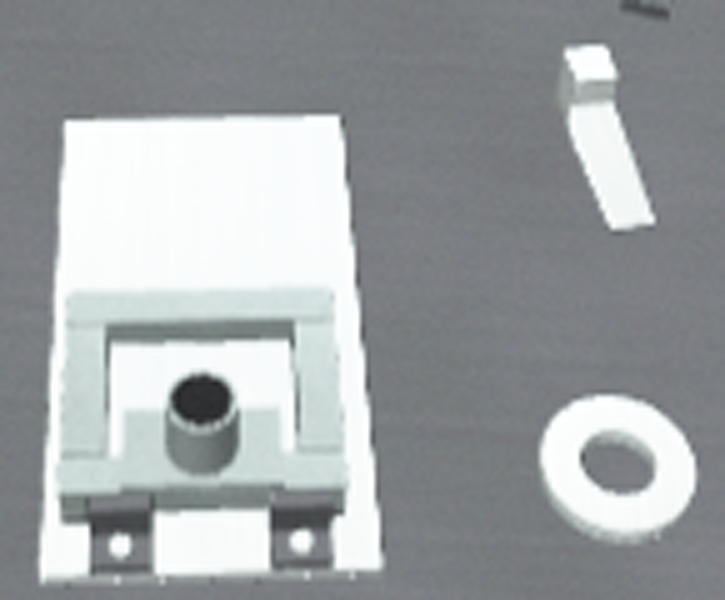

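```bash
cat > h.py <<'E'
import numpy as np, cv2
from scipy.optimize import least_squares
def K(f):
    h=f["image"].shape[0]; fl=h/2/np.tan(np.radians(f["fovy"]/2)); return fl
def ray(f,uv):
    fl=K(f); u,v=uv; V=f["view"]; R=V[:3,:3]; c=-R.T@V[:3,3]
    d=R.T@np.array([(u-f["cx"])/fl,-(v-f["cy"])/fl,-1.]); return c,d
def atz(f,uv,z):
    c,d=ray(f,uv); return c+d*(z-c[2])/d[2]
def proj(f,p):
    fl=K(f); V=f["view"]; q=V[:3,:3]@np.asarray(p)+V[:3,3]
    return np.array([f["cx"]+fl*q[0]/-q[2], f["cy"]-fl*q[1]/-q[2]])
def crop(p,s,off): return ((p[0]+.5)/s-.5+off[0],(p[1]+.5)/s-.5+off[1])
E
python3 - <<'E'
from h import *
from workcell import eyes
t=eyes.grab_frame("top"); s=eyes.grab_frame("scene")
np.set_printoptions(precision=4,suppress=True)
T=lambda p,z: atz(t,crop(p,4.6,(150,75)),z)[:2]
S=lambda p,z: atz(s,crop(p,5,(200,180)),z)[:2]
def quad(F,L,z,n):
    P=[F(p,z) for p in L]; print(n,*P,'edges',[round(np.linalg.norm(P[i]-P[(i+1)%len(P)]),4) for i in range(len(P))],'c',np.mean(P,0))
quad(T,[(414,549),(720,549),(708,50),(422,46)],.01,'plT nl nr fr fl')
quad(S,[(341,116),(64,121),(40,580),(383,572)],.01,'plS nl nr fr fl')
quad(T,[(450,272),(698,272)],.043,'frT');quad(S,[(332,288),(68,293)],.043,'frS')
quad(T,[(100,583),(152,580),(148,533),(97,533)],.045,'blkT');quad(S,[(605,44),(565,47),(575,82),(615,80)],.045,'blkS nl nr fr fl')
quad(T,[(98,402),(149,398)],.004,'tipT');quad(S,[(655,222),(611,229)],.004,'tipS')
quad(T,[(135,130),(275,130)],.014,'flT')
E
```

```text
plT nl nr fr fl [0.4353 0.1206] [ 0.4569 -0.0682] [ 0.7971 -0.0338] [0.7778 0.1568] edges [np.float64(0.19), np.float64(0.3419), np.float64(0.1916), np.float64(0.3444)] c [0.6167 0.0439]
plS nl nr fr fl [0.4406 0.1209] [ 0.4617 -0.0685] [ 0.8017 -0.0306] [0.782  0.1572] edges [np.float64(0.1906), np.float64(0.3421), np.float64(0.1888), np.float64(0.3433)] c [0.6215 0.0447]
frT [0.6066 0.1178] [ 0.6244 -0.0362] edges [np.float64(0.1551), np.float64(0.1551)] c [0.6155 0.0408]
frS [0.6141 0.1204] [ 0.6312 -0.0385] edges [np.float64(0.1598), np.float64(0.1598)] c [0.6226 0.041 ]
blkT [0.3862 0.3015] [0.3915 0.2712] [0.4195 0.2781] [0.4161 0.3083] edges [np.float64(0.0308), np.float64(0.0289), np.float64(0.0305), np.float64(0.0306)] c [0.4033 0.2898]
blkS nl nr fr fl [0.3893 0.3005] [0.3947 0.2726] [0.428  0.2776] [0.4237 0.305 ] edges [np.float64(0.0284), np.float64(0.0337), np.float64(0.0277), np.float64(0.0347)] c [0.4089 0.2889]
tipT [0.5087 0.3324] [0.515  0.3006] edges [np.float64(0.0324), np.float64(0.0324)] c [0.5119 0.3165]
tipS [0.5124 0.3315] [0.5209 0.302 ] edges [np.float64(0.0307), np.float64(0.0307)] c [0.5166 0.3167]
flT [0.6931 0.3365] [0.7037 0.2452] edges [np.float64(0.0919), np.float64(0.0919)] c [0.6984 0.2908]
```

```bash
cat >> h.py <<'E'
from scipy.spatial.transform import Rotation as Ro
def delta(cur_pos,cur_rpy,pos,yaw,rpy=None):
    A=Ro.from_euler('xyz',cur_rpy); B=Ro.from_euler('xyz',[np.pi,0,yaw])
    d=A.inv().apply(np.asarray(pos)-cur_pos)*1000; r=np.degrees((A.inv()*B).as_rotvec())
    return np.round(d,1),np.round(r,2)
E
python3 - <<'E'
from h import *
from workcell import observe
o=observe()
print(delta(o["position"],o["tool_rot"],[.42,-.35,.25],-1.33))
E
```

```text
(array([-168.3, -300.7,  -18.9]), array([0.  , 0.03, 3.03]))
```

```bash
python3 -m pendant '[{"dx":-34,"dy":-60,"dz":-4,"az":1},{"dx":-67,"dy":-120,"dz":-8,"az":2},{"dx":-101,"dy":-180,"dz":-12,"az":3},{"dx":-135,"dy":-240,"dz":-19,"az":3},{"dx":-168,"dy":-300,"dz":-19,"az":3},{"dx":-168,"dy":-300,"dz":-19,"az":3},{"dx":-168,"dy":-300,"dz":-19,"az":3},{"dx":-168,"dy":-300,"dz":-19,"az":3},{"dx":-168,"dy":-300,"dz":-19,"az":3},{"dx":-168,"dy":-300,"dz":-19,"az":3}]' 60; python3 - <<'E'
from h import *
from workcell import observe
o=observe(); print(o["clock"],o["position"],o["tool_rot"],o["qpos"])
print(delta(o["position"],o["tool_rot"],[.46,0.0,.25],-1.33))
E
```

```text
0.25 [ 0.18090615 -0.59809251  0.23102928] [ 3.14157270e+00  5.29784615e-04 -1.27706966e+00] [ 1.20682574  0.52170328 -0.03629806  1.59970212  0.0211718   1.02110091
 -0.11278824]
(array([-491.7, -440.3,  -18.7]), array([0.  , 0.03, 3.03]))schema error: expected keys dx, dy, dz, ax, ay, az, claw
```

```bash
python3 -m pendant '[{"dx":-168,"dy":-300,"dz":-19,"ax":0,"ay":0,"az":3,"claw":85},{"dx":-168,"dy":-300,"dz":-19,"ax":0,"ay":0,"az":3,"claw":85},{"dx":-168,"dy":-300,"dz":-19,"ax":0,"ay":0,"az":3,"claw":85},{"dx":-168,"dy":-300,"dz":-19,"ax":0,"ay":0,"az":3,"claw":85},{"dx":-168,"dy":-300,"dz":-19,"ax":0,"ay":0,"az":3,"claw":85},{"dx":-168,"dy":-300,"dz":-19,"ax":0,"ay":0,"az":3,"claw":85},{"dx":-168,"dy":-300,"dz":-19,"ax":0,"ay":0,"az":3,"claw":85},{"dx":-168,"dy":-300,"dz":-19,"ax":0,"ay":0,"az":3,"claw":85},{"dx":-168,"dy":-300,"dz":-19,"ax":0,"ay":0,"az":3,"claw":85},{"dx":-168,"dy":-300,"dz":-19,"ax":0,"ay":0,"az":3,"claw":85}]' 60; python3 - <<'E'
from h import *
from workcell import observe
o=observe(); print(o["clock"],o["position"],o["tool_rot"],o["qpos"])
print(delta(o["position"],o["tool_rot"],[.46,0.0,.25],-1.33))
E
```

```text
clock: 1.08
position: [0.4223, -0.3474, 0.2505]
tool_rot: [-3.14, 0.001, -1.324]
force: [0.4, -0.6, 0.1]
grip_width: 0.0853
1.0833 [ 0.42232153 -0.34737338  0.25047833] [-3.14030043e+00  5.19734603e-04 -1.32374251e+00] [ 0.66869582  0.37761174 -0.11627164  1.78236144  0.04983498  0.98399048
 -0.79078103]
(array([-327.6, -121.5,    0.8]), array([-0.07,  0.03,  0.36]))
```

```bash
python3 -m pendant '[{"dx":-328,"dy":-122,"dz":0,"ax":0,"ay":0,"az":0,"claw":85},{"dx":-328,"dy":-122,"dz":0,"ax":0,"ay":0,"az":0,"claw":85},{"dx":-328,"dy":-122,"dz":0,"ax":0,"ay":0,"az":0,"claw":85},{"dx":-328,"dy":-122,"dz":0,"ax":0,"ay":0,"az":0,"claw":85},{"dx":-328,"dy":-122,"dz":0,"ax":0,"ay":0,"az":0,"claw":85},{"dx":-328,"dy":-122,"dz":0,"ax":0,"ay":0,"az":0,"claw":85},{"dx":-328,"dy":-122,"dz":0,"ax":0,"ay":0,"az":0,"claw":85},{"dx":-328,"dy":-122,"dz":0,"ax":0,"ay":0,"az":0,"claw":85},{"dx":-328,"dy":-122,"dz":0,"ax":0,"ay":0,"az":0,"claw":85},{"dx":-328,"dy":-122,"dz":0,"ax":0,"ay":0,"az":0,"claw":85}]'; python3 - <<'E'
from h import *
from workcell import observe,eyes
o=observe(); print(o["clock"],o["position"],o["tool_rot"],o["qpos"])
print(delta(o["position"],o["tool_rot"],[.4,0.285,.22],-1.33))
f=eyes.grab_frame("wrist");cv2.imwrite("pics/w1.png",f["image"])
np.save("w1view.npy",f["view"])
E
```

```text
clock: 1.92
position: [0.4598, 0.0005, 0.2504]
tool_rot: [-3.141, 0.001, -1.325]
force: [-1.1, -0.2, -0.4]
grip_width: 0.0851
1.9167 [0.45979493 0.00049269 0.25041223] [-3.14090814e+00  8.56568644e-04 -1.32473981e+00] [ 0.12339249  0.24626187 -0.30067069  1.98251864  0.08940658  0.92475363
 -1.54733449]
(array([-290.5,  -11.3,   30.7]), array([-0.04,  0.05,  0.3 ]))
```

View pics/w1.png

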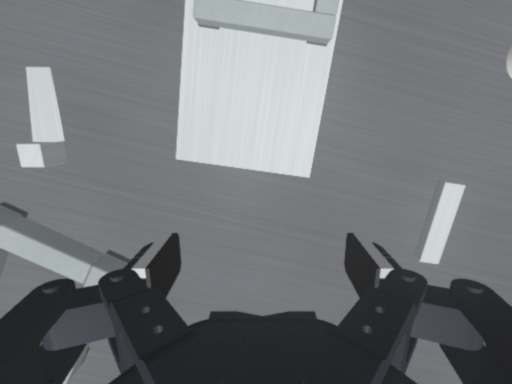

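```bash
python3 -m pendant '[{"dx":-290,"dy":-11,"dz":30,"ax":0,"ay":0,"az":0,"claw":85},{"dx":-290,"dy":-11,"dz":30,"ax":0,"ay":0,"az":0,"claw":85},{"dx":-290,"dy":-11,"dz":30,"ax":0,"ay":0,"az":0,"claw":85},{"dx":-290,"dy":-11,"dz":30,"ax":0,"ay":0,"az":0,"claw":85},{"dx":-290,"dy":-11,"dz":30,"ax":0,"ay":0,"az":0,"claw":85},{"dx":-290,"dy":-11,"dz":30,"ax":0,"ay":0,"az":0,"claw":85},{"dx":-290,"dy":-11,"dz":30,"ax":0,"ay":0,"az":0,"claw":85},{"dx":-290,"dy":-11,"dz":30,"ax":0,"ay":0,"az":0,"claw":85},{"dx":-290,"dy":-11,"dz":30,"ax":0,"ay":0,"az":0,"claw":85}]'; python3 - <<'E'
from h import *
from workcell import observe,eyes
o=observe(); print(o["clock"],o["position"],o["tool_rot"],o["qpos"])
f=eyes.grab_frame("wrist");cv2.imwrite("pics/w2.png",f["image"])
np.savez("w2.npz",**f)
E
```

```text
clock: 2.72
position: [0.4007, 0.2819, 0.2198]
tool_rot: [3.141, -0.0, -1.327]
force: [0.3, -1.0, 0.5]
grip_width: 0.0847
2.7167 [0.40072837 0.28189829 0.21978878] [ 3.14074219e+00 -9.08993035e-05 -1.32734544e+00] [-0.38827823  0.34848742 -0.43401346  1.94275753  0.18542811  0.88967218
 -2.2441431 ]
```

View pics/w2.png

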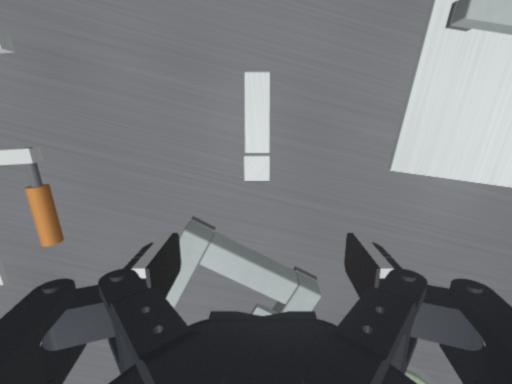

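```bash
python3 - <<'E'
from h import *
from workcell import observe
np.set_printoptions(precision=4,suppress=True)
f=dict(np.load("w2.npz")); im=f["image"]
c=im[60:190,215:300]; cv2.imwrite("pics/w2c.png",cv2.resize(c,None,fx=4.5,fy=4.5,interpolation=cv2.INTER_CUBIC))
B=[atz(f,p,.045)[:2] for p in [(244,156),(270,156),(270,181),(245,181)]]
Tt=[atz(f,p,.004)[:2] for p in [(245,72),(269.5,72)]]
print(B,Tt); b=np.mean(B,0);t=np.mean(Tt,0);print(b,t,np.linalg.norm(t-b),np.arctan2(*(t-b)[::-1]))
E
```

```text
[array([0.4173, 0.3081]), array([0.4244, 0.2791]), array([0.3958, 0.2718]), array([0.3888, 0.3004])] [array([0.5102, 0.3308]), array([0.5173, 0.3022])]
[0.4066 0.2898] [0.5137 0.3165] 0.11043954108134221 0.2437381742094928
```

View pics/w2c.png

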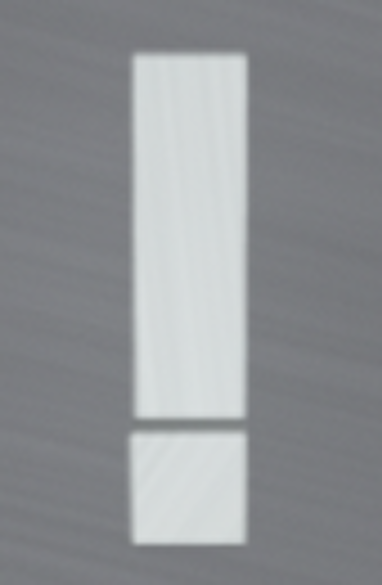

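```bash
python3 - <<'E'
from h import *
from workcell import observe
o=observe(); print(o["position"],delta(o["position"],o["tool_rot"],[.4066,.2898,.010],.2437-np.pi/2))
E
```

```text
[0.40131964 0.28040493 0.21991573] (array([ -8. ,  -7.5, 209.9]), array([ 0.04, -0.04, -0.15]))
```

```bash
python3 -m pendant '[{"dx":-8,"dy":-7.5,"dz":40,"ax":0,"ay":0,"az":0,"claw":85},{"dx":-8,"dy":-7.5,"dz":80,"ax":0,"ay":0,"az":0,"claw":85},{"dx":-8,"dy":-7.5,"dz":120,"ax":0,"ay":0,"az":0,"claw":85},{"dx":-8,"dy":-7.5,"dz":140,"ax":0,"ay":0,"az":0,"claw":85},{"dx":-8,"dy":-7.5,"dz":150,"ax":0,"ay":0,"az":0,"claw":85},{"dx":-8,"dy":-7.5,"dz":150,"ax":0,"ay":0,"az":0,"claw":85}]'; python3 - <<'E'
from h import *
from workcell import observe,eyes
o=observe(); print(o["clock"],o["position"],o["tool_rot"],o["qpos"])
print(delta(o["position"],o["tool_rot"],[.4066,.2898,.010],.2437-np.pi/2))
f=eyes.grab_frame("wrist");cv2.imwrite("pics/w3.png",f["image"])
f=eyes.grab_frame("scene");cv2.imwrite("pics/s3.png",f["image"])
E
```

```text
clock: 3.27
position: [0.4064, 0.2889, 0.0689]
tool_rot: [3.139, -0.002, -1.331]
force: [-0.2, -0.9, 0.8]
grip_width: 0.0849
3.2667 [0.40644128 0.28885039 0.06892755] [ 3.13925906e+00 -1.71738335e-03 -1.33144555e+00] [-0.48424828  0.59442235 -0.33569731  2.03728369  0.35106488  0.56730044
 -2.39719526]
(array([-1. , -0.5, 58.9]), array([ 0.13, -0.1 , -0.25]))
```

View pics/w3.png

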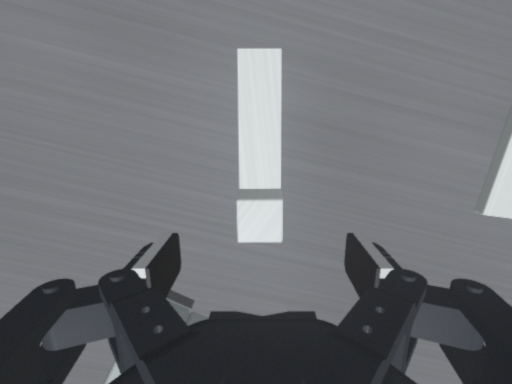

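View pics/s3.png

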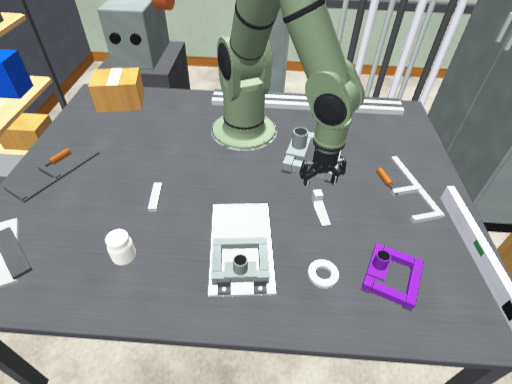

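```bash
python3 -m pendant '[{"dx":-1,"dy":0,"dz":15,"ax":0,"ay":0,"az":0,"claw":85},{"dx":-1,"dy":0,"dz":30,"ax":0,"ay":0,"az":0,"claw":85},{"dx":-1,"dy":0,"dz":30,"ax":0,"ay":0,"az":0,"claw":85}]'; python3 - <<'E'
from h import *
from workcell import observe,eyes
o=observe(); print(o["clock"],o["position"],o["tool_rot"],o["qpos"])
print(delta(o["position"],o["tool_rot"],[.4066,.2898,.010],.2437-np.pi/2))
E
```

```text
clock: 3.62
position: [0.4064, 0.2914, 0.0403]
tool_rot: [-3.141, -0.0, -1.33]
force: [-0.2, 0.3, -0.0]
grip_width: 0.0849
3.6167 [0.40643071 0.29141673 0.04030643] [-3.14119098e+00 -2.10958806e-04 -1.33007048e+00] [-0.51576778  0.6449882  -0.30015053  2.04655533  0.37915077  0.50208022
 -2.42426451]
(array([ 1.6,  0.2, 30.3]), array([-0.02, -0.01, -0.17]))
```

```bash
python3 -m pendant '[{"dx":1.5,"dy":0,"dz":15,"ax":0,"ay":0,"az":0,"claw":85},{"dx":1.5,"dy":0,"dz":27,"ax":0,"ay":0,"az":0,"claw":85},{"dx":1.5,"dy":0,"dz":30,"ax":0,"ay":0,"az":0,"claw":85},{"dx":1.5,"dy":0,"dz":30,"ax":0,"ay":0,"az":0,"claw":85}]'; python3 - <<'E'
from h import *
from workcell import observe,eyes
o=observe(); print(o["clock"],o["position"],o["tool_rot"],o["qpos"])
print(delta(o["position"],o["tool_rot"],[.4066,.2898,.010],.2437-np.pi/2))
f=eyes.grab_frame("wrist");cv2.imwrite("pics/w4.png",f["image"])
E
```

```text
clock: 3.95
position: [0.4068, 0.2905, 0.0112]
tool_rot: [-3.141, 0.0, -1.33]
force: [0.4, 0.6, 0.6]
grip_width: 0.0853
3.95 [0.40678624 0.29049616 0.01115747] [-3.14097648e+00  8.96100744e-05 -1.32963007e+00] [-0.54480955  0.69748597 -0.259235    2.05403347  0.40023698  0.43688386
 -2.44093545]
(array([0.6, 0.3, 1.2]), array([-0.04,  0.01, -0.15]))
```

View pics/w4.png

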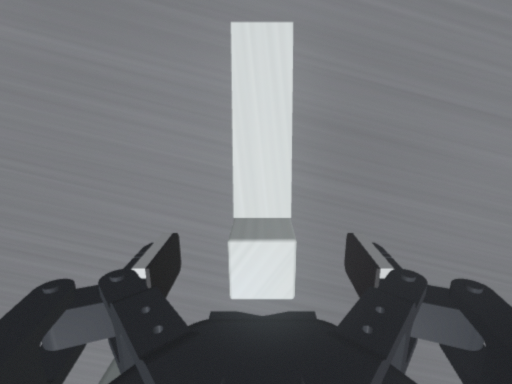

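Aligned between the jaws (block at 230–295 px between pads at 180 and 347). Close.

```bash
python3 -m pendant '[{"dx":0.5,"dy":0,"dz":0,"ax":0,"ay":0,"az":0,"claw":20},{"dx":0.5,"dy":0,"dz":0,"ax":0,"ay":0,"az":0,"claw":20},{"dx":0.5,"dy":0,"dz":0,"ax":0,"ay":0,"az":0,"claw":20},{"dx":0.5,"dy":0,"dz":0,"ax":0,"ay":0,"az":0,"claw":20},{"dx":0.5,"dy":0,"dz":0,"ax":0,"ay":0,"az":0,"claw":20},{"dx":0.5,"dy":0,"dz":0,"ax":0,"ay":0,"az":0,"claw":20},{"dx":0.5,"dy":0,"dz":0,"ax":0,"ay":0,"az":0,"claw":20},{"dx":0.5,"dy":0,"dz":0,"ax":0,"ay":0,"az":0,"claw":20}]' 70; python3 - <<'E'
from h import *
from workcell import observe,eyes
o=observe(); print(o["clock"],o["position"],o["tool_rot"],o["moment"])
E
```

```text
clock: 4.67
position: [0.4067, 0.2901, 0.0108]
tool_rot: [-3.141, 0.0, -1.329]
force: [-2.1, -2.0, 11.5]
grip_width: 0.0292
4.6667 [0.40665954 0.29011571 0.01082792] [-3.14097638e+00  1.68602685e-04 -1.32921792e+00] [-0.29029768  0.36670698  0.06500631]
```

```bash
python3 -m pendant '[{"dx":0.5,"dy":0,"dz":-10,"ax":0,"ay":0,"az":0,"claw":20},{"dx":0.5,"dy":0,"dz":-35,"ax":0,"ay":0,"az":0,"claw":20},{"dx":0.5,"dy":0,"dz":-70,"ax":0,"ay":0,"az":0,"claw":20},{"dx":0.5,"dy":0,"dz":-90,"ax":0,"ay":0,"az":0,"claw":20},{"dx":0.5,"dy":0,"dz":-90,"ax":0,"ay":0,"az":0,"claw":20}]'; python3 - <<'E'
from h import *
from workcell import observe,eyes
o=observe(); print(o["clock"],o["position"],o["tool_rot"],o["grip_width"],o["force"])
print(delta(o["position"],o["tool_rot"],[.45,.023,.11],.106-np.pi/2))
E
```

```text
clock: 5.08
position: [0.408, 0.2903, 0.1043]
tool_rot: [-3.137, 0.002, -1.33]
force: [0.3, 1.3, -4.5]
grip_width: 0.0294
5.0833 [0.40797214 0.29032399 0.10426147] [-3.13691909e+00  1.91236230e-03 -1.32973606e+00] 0.029409337157065712 [ 0.34224172  1.31742563 -4.452268  ]
(array([269.6,  23. ,  -6.4]), array([-0.26,  0.13,  7.74]))
```

```bash
python3 -m pendant '[{"dx":35,"dy":3,"dz":-3,"ax":0,"ay":0,"az":1,"claw":20},{"dx":70,"dy":6,"dz":-6,"ax":0,"ay":0,"az":2,"claw":20},{"dx":105,"dy":9,"dz":-6,"ax":0,"ay":0,"az":3,"claw":20},{"dx":140,"dy":12,"dz":-6,"ax":0,"ay":0,"az":4,"claw":20},{"dx":175,"dy":15,"dz":-6,"ax":0,"ay":0,"az":5,"claw":20},{"dx":210,"dy":18,"dz":-6,"ax":0,"ay":0,"az":6,"claw":20},{"dx":240,"dy":21,"dz":-6,"ax":0,"ay":0,"az":7,"claw":20},{"dx":260,"dy":23,"dz":-6,"ax":0,"ay":0,"az":7.7,"claw":20},{"dx":270,"dy":23,"dz":-6,"ax":0,"ay":0,"az":7.7,"claw":20},{"dx":270,"dy":23,"dz":-6,"ax":0,"ay":0,"az":7.7,"claw":20}]'; python3 - <<'E'
from h import *
from workcell import observe,eyes
o=observe(); print(o["clock"],o["position"],o["tool_rot"],o["grip_width"],o["force"])
f=eyes.grab_frame("wrist");cv2.imwrite("pics/w5.png",f["image"]);np.savez("w5.npz",**f)
f=eyes.grab_frame("scene");np.savez("s5.npz",**f)
cv2.imwrite("pics/s5.png",cv2.resize(f["image"][150:300,180:340],None,fx=4,fy=4,interpolation=cv2.INTER_CUBIC))
o=observe(); print(o["clock"],o["position"],o["tool_rot"],o["grip_width"],o["force"])
E
```

```text
clock: 5.92
position: [0.4486, 0.0195, 0.1058]
tool_rot: [3.14, -0.001, -1.467]
force: [0.1, -0.1, -5.1]
grip_width: 0.0289
5.9167 [0.44862657 0.01954249 0.10580504] [ 3.14046565e+00 -6.03261951e-04 -1.46681567e+00] 0.02891008117465726 [ 0.10520046 -0.07090457 -5.12283318]
6.0167 [0.44855939 0.0222763  0.10598866] [ 3.14105205e+00  4.49486169e-04 -1.46354389e+00] 0.029457181138848067 [ 0.22101467  0.55952089 -4.77062637]
```

View pics/w5.png

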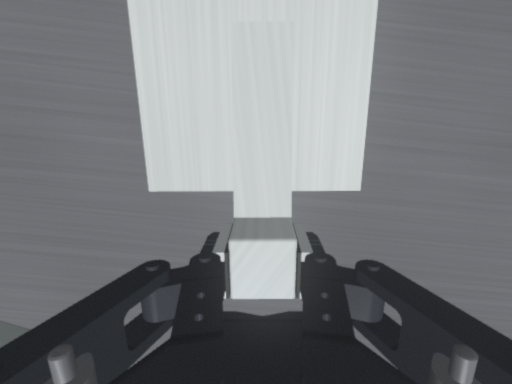

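View pics/s5.png

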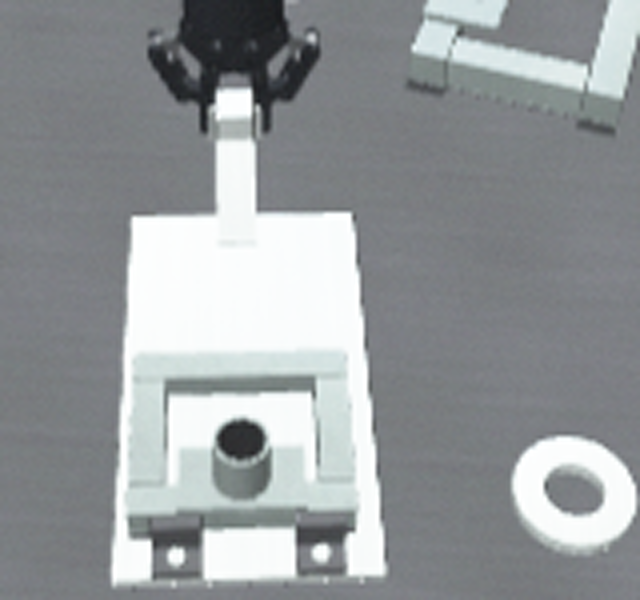

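```bash
python3 - <<'E'
from h import *
np.set_printoptions(precision=4,suppress=True)
f=dict(np.load("w5.npz"))
nl,nr=[atz(f,p,.01)[:2] for p in [(149,191),(362,190)]]
print('w5 plate',nl,nr,np.linalg.norm(nl-nr),'yaw',np.arctan2(*(nl-nr)[::-1])-np.pi/2,'mid',(nl+nr)/2)
y=np.arctan2(*(nl-nr)[::-1])-np.pi/2
print('plate c',(nl+nr)/2+.17*np.array([np.cos(y),np.sin(y)]))
# wedge in hand
for z in [.1,.098]: print('tip?',atz(f,(264,22),z),)
f1=dict(f); f1["view"]=np.load("w1view.npy")
nl,nr=[atz(f1,p,.01)[:2] for p in [(177,160),(310,177)]]
y=np.arctan2(*(nl-nr)[::-1])-np.pi/2
print('w1 plate',np.linalg.norm(nl-nr),y,(nl+nr)/2+.17*np.array([np.cos(y),np.sin(y)]))
l,r=[atz(f1,p,.01)[:2] for p in [(197,26),(329,45)]]  # foot front bottom outer corners
print('feet',l,r,np.linalg.norm(l-r),(l+r)/2)
im=cv2.imread("pics/w1.png")[0:60,170:360]
cv2.imwrite("pics/w1c.png",cv2.resize(im,None,fx=4,fy=4,interpolation=cv2.INTER_CUBIC))
E
```

```text
w5 plate [0.44   0.1209] [ 0.4604 -0.0684] 0.19040050095300368 yaw 0.10723487971865642 mid [0.4502 0.0262]
plate c [0.6192 0.0444]
tip? [0.5577 0.0304 0.1   ]
tip? [0.5582 0.0305 0.098 ]
w1 plate 0.18816865411612438 0.11569217199414528 [0.6184 0.0447]
feet [0.6097 0.1219] [ 0.6289 -0.0431] 0.16617560886447003 [0.6193 0.0394]
```

View pics/w1c.png

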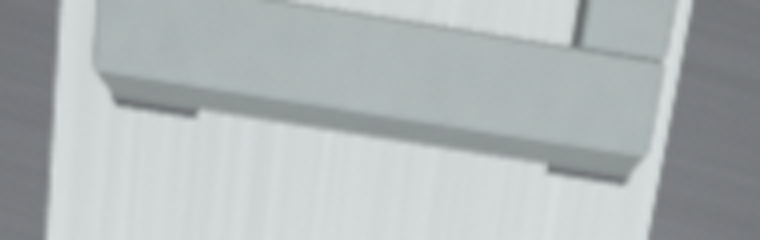

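```bash
python3 - <<'E'
from h import *
from workcell import observe,eyes
o=observe()
print(o["position"],o["tool_rot"],delta(o["position"],o["tool_rot"],[.4898,.0266,.0208],.107-np.pi/2))
E
```

```text
[0.44855939 0.0222763  0.10598866] [ 3.14105205e+00  4.49486169e-04 -1.46354389e+00] (array([  0.2, -41.5,  85.2]), array([0.03, 0.03, 0.01]))
```

```bash
python3 -m pendant '[{"dx":0,"dy":-25,"dz":20,"ax":0,"ay":0,"az":0,"claw":20},{"dx":0,"dy":-41.5,"dz":45,"ax":0,"ay":0,"az":0,"claw":20},{"dx":0,"dy":-41.5,"dz":65,"ax":0,"ay":0,"az":0,"claw":20},{"dx":0,"dy":-41.5,"dz":75,"ax":0,"ay":0,"az":0,"claw":20},{"dx":0,"dy":-41.5,"dz":78,"ax":0,"ay":0,"az":0,"claw":20},{"dx":0,"dy":-41.5,"dz":78,"ax":0,"ay":0,"az":0,"claw":20},{"dx":0,"dy":-41.5,"dz":78,"ax":0,"ay":0,"az":0,"claw":20}]'; python3 - <<'E'
from h import *
from workcell import observe,eyes
f=eyes.grab_frame("wrist");cv2.imwrite("pics/w6.png",f["image"]);np.savez("w6.npz",**f)
o=observe(); print(o["clock"],o["position"],o["tool_rot"],o["grip_width"],o["force"])
print(delta(o["position"],o["tool_rot"],[.4898,.0266,.0208],.107-np.pi/2))
E
```

```text
clock: 6.6
position: [0.49, 0.0267, 0.0291]
tool_rot: [-3.141, 0.0, -1.463]
force: [0.2, 0.2, -4.7]
grip_width: 0.0291
6.65 [0.49033183 0.02649147 0.02931229] [-3.14046263e+00  2.20474967e-05 -1.46344471e+00] 0.029372564606366485 [ 0.18285984 -0.82859953 -3.94626325]
(array([-0.2,  0.5,  8.5]), array([-0.06,  0.  ,  0.02]))
```

View pics/w6.png

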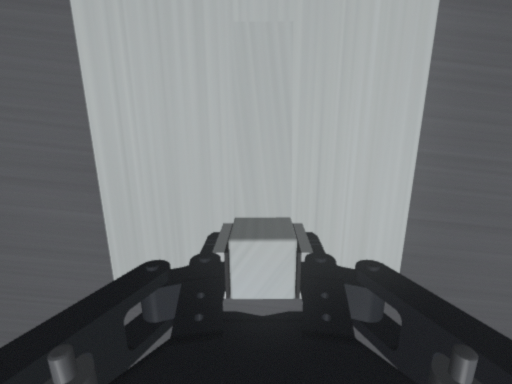

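```bash
python3 -m pendant '[{"dx":0,"dy":0,"dz":4,"ax":0,"ay":0,"az":0,"claw":20},{"dx":0,"dy":0,"dz":7,"ax":0,"ay":0,"az":0,"claw":20},{"dx":0,"dy":0,"dz":8,"ax":0,"ay":0,"az":0,"claw":20},{"dx":0,"dy":0,"dz":8.5,"ax":0,"ay":0,"az":0,"claw":20},{"dx":0,"dy":0,"dz":8.5,"ax":0,"ay":0,"az":0,"claw":20}]'; python3 - <<'E'
from h import *
from workcell import observe,eyes
f=eyes.grab_frame("scene");np.savez("s7.npz",**f)
cv2.imwrite("pics/s7.png",cv2.resize(f["image"][160:300,190:300],None,fx=4.2,fy=4.2,interpolation=cv2.INTER_CUBIC))
f=eyes.grab_frame("top")
cv2.imwrite("pics/t7.png",cv2.resize(f["image"][75:255,200:340],None,fx=3.3,fy=3.3,interpolation=cv2.INTER_CUBIC))
o=observe(); print(o["clock"],o["position"],o["tool_rot"],o["grip_width"],o["force"],o["moment"])
E
```

```text
clock: 7.07
position: [0.4903, 0.0261, 0.0208]
tool_rot: [-3.141, -0.0, -1.464]
force: [-8.0, 0.2, 22.3]
grip_width: 0.029
7.1667 [0.49028255 0.02610671 0.02079832] [-3.14073498e+00 -4.41114571e-04 -1.46393438e+00] 0.02929781322375467 [-7.19701765 -0.27021314 22.79267632] [-0.06842765  1.46543474 -0.05783429]
```

View pics/s7.png

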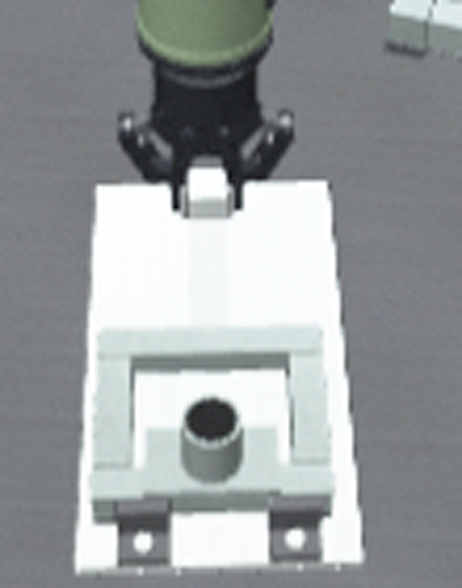

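View pics/t7.png

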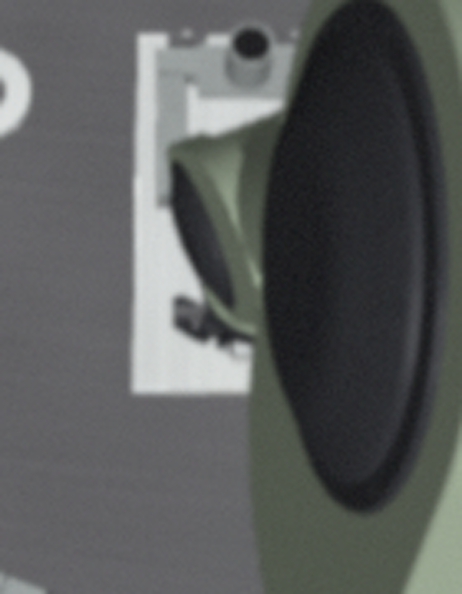

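```bash
python3 -m pendant '[{"dx":0,"dy":-4,"dz":-0.3,"ax":0,"ay":0,"az":0,"claw":20},{"dx":0,"dy":-10,"dz":-0.3,"ax":0,"ay":0,"az":0,"claw":20},{"dx":0,"dy":-16,"dz":-0.3,"ax":0,"ay":0,"az":0,"claw":20},{"dx":0,"dy":-22,"dz":-0.3,"ax":0,"ay":0,"az":0,"claw":20},{"dx":0,"dy":-28,"dz":-0.3,"ax":0,"ay":0,"az":0,"claw":20},{"dx":0,"dy":-32,"dz":-0.3,"ax":0,"ay":0,"az":0,"claw":20},{"dx":0,"dy":-35,"dz":-0.3,"ax":0,"ay":0,"az":0,"claw":20},{"dx":0,"dy":-35,"dz":-0.3,"ax":0,"ay":0,"az":0,"claw":20}]'; python3 - <<'E'
from h import *
from workcell import observe,eyes
f=eyes.grab_frame("scene");np.savez("s8.npz",**f)
cv2.imwrite("pics/s8.png",cv2.resize(f["image"][160:300,190:300],None,fx=4.2,fy=4.2,interpolation=cv2.INTER_CUBIC))
f=eyes.grab_frame("wrist");np.savez("w8.npz",**f);cv2.imwrite("pics/w8.png",f["image"])
o=observe(); print(o["clock"],o["position"],o["tool_rot"],o["grip_width"],o["force"],o["moment"])
E
```

```text
clock: 7.83
position: [0.5214, 0.0289, 0.0206]
tool_rot: [3.135, -0.002, -1.464]
force: [-28.6, -3.7, 38.6]
grip_width: 0.0294
7.9333 [0.52141654 0.02886376 0.02061946] [ 3.13517235e+00 -1.94372744e-03 -1.46420574e+00] 0.02876610649748203 [-27.66643995  -4.2992926   36.92837602] [-0.60958702  5.78145178  0.03355518]
```

View pics/s8.png

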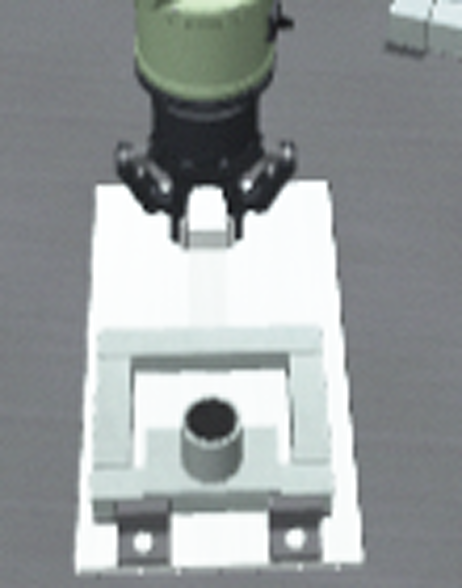

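View pics/w8.png

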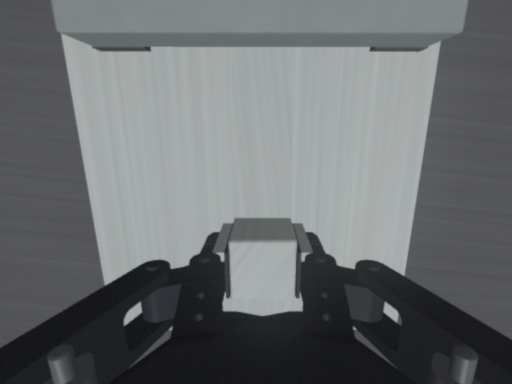

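```bash
python3 -m pendant '[{"dx":0,"dy":0,"dz":-0.5,"ax":0,"ay":0,"az":0,"claw":20},{"dx":0,"dy":0,"dz":-0.8,"ax":0,"ay":0,"az":0,"claw":20},{"dx":0,"dy":0,"dz":-0.8,"ax":0,"ay":0,"az":0,"claw":20}]'; python3 - <<'E'
from h import *
from workcell import observe,eyes
o=observe(); print(o["clock"],o["position"],o["tool_rot"],o["grip_width"],o["force"],o["moment"])
E
```

```text
clock: 8.18
position: [0.5251, 0.03, 0.021]
tool_rot: [-3.141, 0.0, -1.464]
force: [0.2, -0.7, -4.2]
grip_width: 0.0293
8.1833 [0.52509499 0.02996169 0.02102328] [-3.14104576e+00  1.14915077e-04 -1.46382454e+00] 0.029307963468088834 [ 0.23083508 -0.66950285 -4.17991625] [-0.00655009  0.08837464 -0.02190675]
```

```bash
python3 -m pendant '[{"dx":0,"dy":-4,"dz":0.1,"ax":0,"ay":0,"az":0,"claw":20},{"dx":0,"dy":-8,"dz":0.1,"ax":0,"ay":0,"az":0,"claw":20},{"dx":0,"dy":-12,"dz":0.1,"ax":0,"ay":0,"az":0,"claw":20},{"dx":0,"dy":-16,"dz":0.1,"ax":0,"ay":0,"az":0,"claw":20},{"dx":0,"dy":-20,"dz":0.1,"ax":0,"ay":0,"az":0,"claw":20},{"dx":0,"dy":-24,"dz":0.1,"ax":0,"ay":0,"az":0,"claw":20},{"dx":0,"dy":-28,"dz":0.1,"ax":0,"ay":0,"az":0,"claw":20},{"dx":0,"dy":-31,"dz":0.1,"ax":0,"ay":0,"az":0,"claw":20},{"dx":0,"dy":-31,"dz":0.1,"ax":0,"ay":0,"az":0,"claw":20}]'; python3 - <<'E'
from h import *
from workcell import observe,eyes
f=eyes.grab_frame("wrist");np.savez("w9.npz",**f);cv2.imwrite("pics/w9.png",f["image"])
o=observe(); print(o["clock"],o["position"],o["tool_rot"],o["grip_width"],o["force"],o["moment"])
E
```

```text
clock: 8.93
position: [0.553, 0.0326, 0.0206]
tool_rot: [3.135, -0.001, -1.464]
force: [-23.3, -2.6, 23.7]
grip_width: 0.0293
8.9833 [0.55297331 0.03253708 0.02066523] [ 3.1353539e+00 -1.2667216e-03 -1.4640949e+00] 0.02890508613796048 [-22.75178466  -2.61338344  20.80466529] [-0.45291287  4.93422423 -0.02497971]
```

View pics/w9.png

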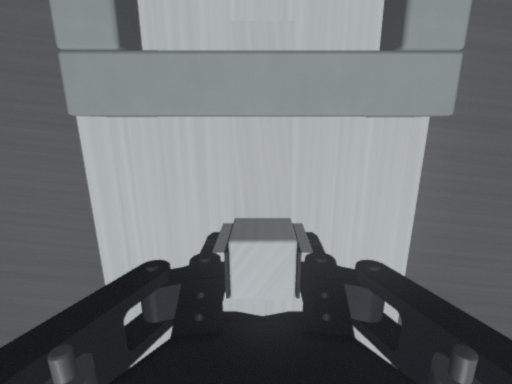

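```bash
python3 -m pendant '[{"dx":0,"dy":-2,"dz":-0.2,"ax":0,"ay":0,"az":0,"claw":20},{"dx":0,"dy":-5,"dz":-0.2,"ax":0,"ay":0,"az":0,"claw":20},{"dx":0,"dy":-8,"dz":-0.2,"ax":0,"ay":0,"az":0,"claw":20},{"dx":0,"dy":-11,"dz":-0.2,"ax":0,"ay":0,"az":0,"claw":20},{"dx":0,"dy":-13,"dz":-0.2,"ax":0,"ay":0,"az":0,"claw":20},{"dx":0,"dy":-13,"dz":-0.2,"ax":0,"ay":0,"az":0,"claw":20},{"dx":0,"dy":-13,"dz":-0.2,"ax":0,"ay":0,"az":0,"claw":20}]'; python3 - <<'E'
from h import *
from workcell import observe,eyes
f=eyes.grab_frame("wrist");np.savez("w10.npz",**f);cv2.imwrite("pics/w10.png",cv2.resize(f["image"][0:240],None,fx=1.5,fy=1.5,interpolation=cv2.INTER_CUBIC))
f=eyes.grab_frame("scene");np.savez("s10.npz",**f)
cv2.imwrite("pics/s10.png",cv2.resize(f["image"][200:300,200:285],None,fx=6,fy=6,interpolation=cv2.INTER_CUBIC))
o=observe(); print(o["clock"],o["position"],o["tool_rot"],o["grip_width"],o["force"],o["moment"])
E
```

```text
clock: 9.57
position: [0.5666, 0.0341, 0.0207]
tool_rot: [3.137, -0.001, -1.464]
force: [-16.7, -2.5, 12.0]
grip_width: 0.0294
9.6667 [0.56659826 0.03407087 0.0206994 ] [ 3.13681817e+00 -9.22618467e-04 -1.46407384e+00] 0.02914713400239392 [-16.94644329  -1.66223359  11.58733204] [-0.42587618  3.76705579 -0.03601059]
```

View pics/w10.png

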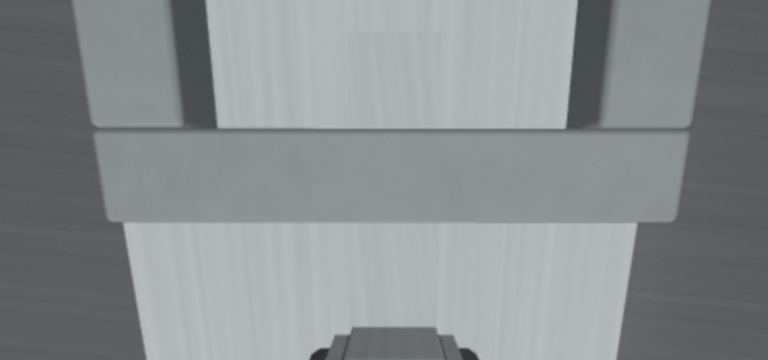

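View pics/s10.png

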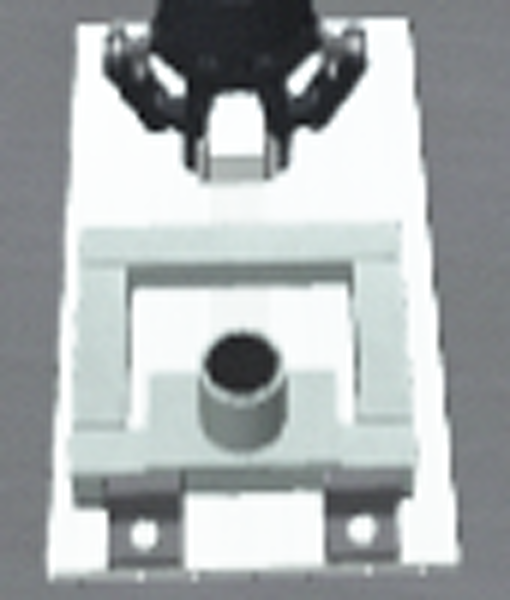

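```bash
python3 - <<'E'
from h import *
np.set_printoptions(precision=4,suppress=True)
f=dict(np.load("w10.npz"))
c=lambda p:crop(p,1.5,(0,0))
u=np.array([np.cos(.107),np.sin(.107)])
t=atz(f,c((397,31)),.014)[:2]
R=f["view"][:3,:3]; print('cam',-R.T@f["view"][:3,3])
for z in (.047,.022):
  b=[atz(f,c(p),z)[:2] for p in [(107,221),(679,221)]]
  bm=np.mean(b,0); print(z,b,np.linalg.norm(b[0]-b[1]),(t-bm)@u)
print(t)
# far-edge of bar top
b=[atz(f,c(p),.0465)[:2] for p in [(95,128),(690,128)]];print(np.linalg.norm(b[0]-b[1]))
# tube width: sides at given heights -> solve z s.t. width at front =160mm
for z in (.043,.045,.047,.049,.051):
  b=[atz(f,c(p),z)[:2] for p in [(107,221),(679,221)]]
  b2=[atz(f,c(p),z)[:2] for p in [(95,128),(690,128)]]
  print(z,np.linalg.norm(b[0]-b[1]),np.linalg.norm(b2[0]-b2[1]),(np.mean(b2,0)-np.mean(b,0))@u)
E
```

```text
cam [0.6326 0.0417 0.163 ]
0.047 [array([0.6116, 0.1196]), array([ 0.6283, -0.0388])] 0.15920420135619961 0.056611609581166115
0.022 [array([0.607 , 0.1363]), array([ 0.6274, -0.0561])] 0.1935214244833242 0.05934828000420989
[0.6764 0.0451]
0.15705906652615648
0.043 0.16469495705653953 0.1617783971179205 0.025119523618004094
0.045 0.1619495792063696 0.15908163677976964 0.02470079444146947
0.047 0.15920420135619961 0.15638487644161872 0.02428206526493485
0.049 0.15645882350602963 0.1536881161034678 0.02386333608840023
0.051 0.15371344565585965 0.15099135576531694 0.023444606911865607
```

```bash
python3 -m pendant '[{"dx":0,"dy":0,"dz":0,"ax":0,"ay":0,"az":0,"claw":20},{"dx":0,"dy":0,"dz":0,"ax":0,"ay":0,"az":0,"claw":20},{"dx":0,"dy":0,"dz":0,"ax":0,"ay":0,"az":0,"claw":20},{"dx":0,"dy":0,"dz":0,"ax":0,"ay":0,"az":0,"claw":20}]'; python3 - <<'E'
from h import *
from workcell import observe,eyes
f=eyes.grab_frame("wrist");a=dict(np.load("w10.npz"))
print(np.abs(f["image"].astype(int)-a["image"]).mean())
s=eyes.grab_frame("scene")["image"]; cv2.imwrite("pics/s11.png",s)
o=observe(); print(o["clock"],o["position"],o["tool_rot"],o["force"],o["qd"])
E
```

```text
clock: 10.0
position: [0.5666, 0.034, 0.0207]
tool_rot: [3.137, -0.001, -1.464]
force: [-16.5, -1.3, 12.7]
grip_width: 0.0292
0.8288489447699653
10.1 [0.5665741  0.03409043 0.02068361] [ 3.13679209e+00 -8.74177338e-04 -1.46401802e+00] [-17.29594622  -2.30701927  11.7230076 ] [ 5.99859733e-04  1.07871969e-03  5.19848481e-04 -2.42454072e-04
  6.22573077e-04 -8.38908072e-05  1.20339711e-03]
```

View pics/s11.png

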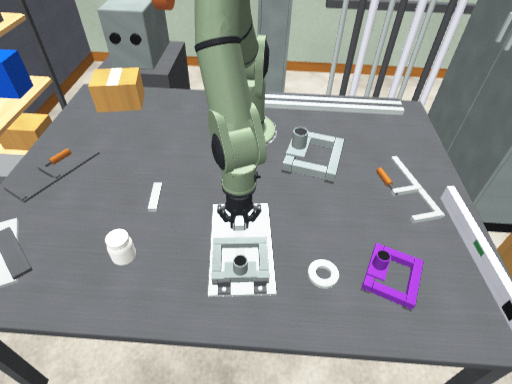

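The scene is at rest. The block (155,196), jar (120,246) and ring (323,273) are in the same places as in the first picture.

```bash
python3 -c "
from workcell import job_done
print(job_done())"
```

```text
the job is handed in; nothing more can be done
None
```

I gripped the wedge by its grip block, laid it flat on the plate and pushed it thin end first under the middle of the near bar. I handed the job in at about 10 s of robot time, still gripping the wedge, and got no verdict back.

**Last checks:**
- **Lift:** The thin end is about 57 mm past the bar's front. From the ramp's slope that puts the near feet about 4 mm up. The bar's apparent width in the wrist picture gave about 3.4 mm, good only to about 1.5 mm. I could not see the gap under the feet directly.
- **Wedge on the plate:** The TCP (the fingers' end) is 20.7 mm above the bench, against 20.8 mm expected for a flat wedge. The tool tilt is about 0.005 rad, and the wedge is square to the bar and within a few mm of its middle.
- **Frame:** Its front edge has not measurably moved, so its centre is about 70 mm from the plate's centre, as at the start. I did not measure its gap to the stops.
- **Grip and forces:** The opening was 29 mm with a 70 N grip. The wrist force held steady at about 17 N against the push and 12 N upward, and everything was at rest.
- **Bystanders:** The block, ring and jar looked unmoved in the last picture.

**What disagreed:**
- The scene and top cameras differed by about 5 mm in x. I used the wrist camera, which fell between them.
- While pushing, the wedge first bore on the plate with up to 39 N, so I raised the tool by 0.8 mm and carried on.

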